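# Clear the tongs off the warming tray and set its gated heat slide

## Task

The salad tongs lie across the heat slide of the warming tray. First pick them up and lay them flat and lengthwise in the middle of the bamboo spoon rest, without dropping them; only then lift the black slide knob out of its off notch, move it along and let it drop fully into the notch at the orange clip (feel for the notch: the clip shows it only roughly). Leave the casserole and the lone trivet beside the tray where they are, and let go of everything.

Things in the scene. Friction and masses are not known exactly. Their poses are not given: they have to be found in the camera images.
- tray: Electric warming tray, fixed: steel box 320 (x) x 360 (y) x 45 mm high, origin at the centre of its underside, z up, flat top at z = 45. Black glass covers the far part; along the near edge (-x side) runs an aluminium strip with the heat slide, whose line is x = -105 and runs along tray y.
- strip_mid (a point): Point on the strip's surface at tray x = -105, y = 0; axes as the tray's. Along y the slide has an off notch near -120 (24 mm wide) and setting notches near 15, 55 and 95, each 14 mm wide for the knob's 10 mm blade. The notched rack sits up to 6 mm off along y from one start to the next: find the exact place by feel.
- knob_grip (a point): Centre of the black grip bar of the slide knob: 64 mm long (tray x), 16 thick (tray y), 18 high, on a 12 x 10 mm stem 22 mm tall. Seated in any notch it is 31 mm above the strip. Lifted 12 mm the blade clears the notch; let go between notches it rests there, 12 mm up. It rises 24 mm at most. It starts seated in the off notch, up to 6 mm either way along y.
- slide_knob: The same knob; origin on the strip's surface when seated. A spring pulls it down with 3 to 5 N; it slides along tray y with 1 to 2 N of friction (up to about 10 N for an instant as a push sets it off) and never turns. Pushed along while not held up, it snaps down over a notch and is stopped by the notch's side. It cannot pass through the tongs.
- clip_orange_top (a point): Centre of the top of the orange clip (20 mm in x, 14 in y, 8 high, fixed on the front edge of the strip, tray x = -150). It marks the notch to be set: the notch's centre lies within 9 mm of this clip along tray y. Which of the three notches it is changes.
- clip_white_a_top (a point): Centre of the top of a white clip, the same shape, at another notch; not wanted.
- clip_white_b_top (a point): Centre of the top of the other white clip, at the remaining notch; not wanted.
- tongs_center (a point): Centre (half-way up) of the stainless salad tongs, closed and locked, one rigid piece: 170 mm long along their x, 34 mm wide along y over the parallel middle part (x -35 to 35), 24 mm high, lying flat; 110 to 230 g, centre of mass within 5 mm of this point. The hinge is at -x, the tips at +x. They lie across the strip on the tray, between the knob and the notches.
- tongs: The same tongs; origin under their centre, on the underside.
- spoon_rest: Bamboo spoon rest, loose, a board 240 (x) x 110 (y) mm, 10 mm thick, with a lip 8 mm high and 10 mm wide across each end; the long sides have no lip. Origin at the centre of its underside, upper face at z = 10. It lies to the left or to the right of the tray.
- casserole: Closed cast aluminium casserole, 178 mm across, 122 mm high over the lid knob, two side handles, on the tray's glass; origin under its centre. Leave alone.
- trivet_a: Round dark silicone trivet, 140 mm across, 8 mm thick, on the side of the tray where the spoon rest is not; origin under its centre. Leave alone.

How it is judged (in metres and radians):
On the way, in this order (a step that is already met when the one before it is completed fails the run):
1. the tongs lie flat and lengthwise on the spoon rest, let go (x of tongs_center in the frame of spoon_rest between -0.045 and 0.045 m and y of tongs_center in the frame of spoon_rest between -0.035 and 0.035 m and z of tongs_center in the frame of spoon_rest between 0.015 and 0.03 m and angle between the x axis of tongs_center and the x axis of spoon_rest, either way round below 0.4 rad and angle between tongs_center's own z axis and vertical below 0.2 rad and linear speed of tongs below 0.03 m/s and contact force between the fingers and tongs below 0.2 N), for 0.2 s.
2. the slide knob is lifted clear of the notches (z of knob_grip in the frame of tray above 0.087 m), for 0.05 s.
At the end, for the whole second after the job is handed in: Tongs still and flat on the spoon rest, centre within 45 mm (along) and 35 mm (across) of its centre, length within 0.4 rad of its length, let go; slide knob seated (at most 4 mm above its seated height) in the notch at the orange clip (within 15 mm of it along the slide) (all of step 1 and z of knob_grip in the frame of tray below 0.08 m and y of knob_grip in the frame of clip_orange_top between -0.015 and 0.015 m); the robot touches nothing.
It fails at once if the knob is lifted before the tongs are on the spoon rest (z of knob_grip in the frame of tray above 0.084 m and horizontal distance between tongs_center and spoon_rest above 0.08 m).
It fails at once if the tongs are dropped or flung (linear speed of tongs above 0.9 m/s and contact force between the fingers and tongs below 0.05 N).
It fails at once if the casserole or the lone trivet is moved by more than 20 mm (distance of any of casserole, trivet_a from where it was at the start of the episode above 0.02 m).
It also fails if it takes over 51 s, if anything falls off the work surface, if the arm or the gripper's body presses on something with over 40 N, if the wrist force passes 120 N, or if a joint passes its speed limit or range.

## Robot

A 7-joint arm with a two-finger parallel gripper is mounted at the origin on the work surface. World frame = base frame: x ahead of the robot, y to its left, z up, the work surface at z = 0. Lengths are in mm, angles in rad, forces in N, time in s.
With the tool pointing down it reaches from about 350 to 900 mm from the base axis. Payload 8.1 kg.
Tool frame: the origin (TCP) lies between the finger pads; the fingertips stand finger_overhang ahead of it and the grasp point (between the pads) lies 2 mm behind it (finger_overhang is the distance from the TCP to the fingertips, in mm); z points along the fingers, y is the line along which they close (so a half turn about z gives the same grasp; the last joint's range is limited). The gripper opens to 85 mm and grips with 20 to 120 N. Pads are 22 mm wide; open, the fingers measure 114 mm over their backs; the gripper's body (76 mm by 85 mm) begins 54 mm behind the grasp point. The pads swing forward as they close: fully open they stand 13 mm farther back than shut.
Start: joints at [-1.452, 0.434, 0.025, 1.573, -0.012, 1.134, -0.075], TCP at [137.518, 609.696, 248.323] pointing down, gripper open.
Joint ranges: [-2.62, 2.62], [-0.44, 2.09], [-1.27, 1.32], [0.08, 2.57], [-1.32, 4.46], [0.12, 2], [-2.74, 2.74]. Speed limits (rad/s): [2.22, 2.22, 3.01, 3.01, 3.14, 3.14, 3.14].

## Interface

Orientations are given as a unit quaternion [w, x, y, z].
In Python, from cell import * gives the robot as it stands.
- The arm moves only by the shell command python3 -m creep 'ROWS' [FORCE]. ROWS is JSON, a list of rows, each a list of 7 numbers: the turn, a rotation vector about the tool's x, y, z in units of pi rad (1.0 is pi rad), then the shift along the tool's x, y, z in units of 0.75 m (1.0 is 0.75 m), then the closure, from 0 (fully open) to 1 (shut). A call has 1 to 8 rows; each row is the pose to reach, as a shift and turn from the pose commanded when the call began, along the tool's axes at that moment, turning the shorter way round; what a row does not reach only later rows make up. A row lasts 1/12 s, in which the tool goes at most 41.7 mm and 7.16 degrees, less where a joint would pass 70% of its speed; a pose out of reach is approached as far as the arm can. A call with a number of a shift or a turn outside -1 to 1 is refused whole. A call with a gripper value outside its range is refused whole. The fingers move at their own pace and stop on an object; FORCE is the grip in N (left out, the last holds). Time passes only in rows, so rows that repeat a pose let the fingers close. It gives the time, the measured TCP pose, the force, the opening and the grip force at its end, in the units of the state.
- get_obs(): the state, without advancing time (a new reading comes with each control period).
- camera(name): name is "scene" or "side" or "wrist"; returns (picture, depth): 420x560x3 uint8, blue, green, red; 420x560 float32, mm along the optical axis (not along the pixel's ray), 0 where there is no reading.
- camera_params(name): a dict with "mtx" (3x3 intrinsics, pixels), "rvec" (rotation vector, rad) and "tvec" (3), from world to camera coordinates, as OpenCV has them. Camera axes: x right, y down, z forward; pixel columns grow to the right and rows downward; lengths in mm; the calibration is good to about 2 mm. The wrist camera is an equidistant fisheye: a pixel r from the principal point sees the ray r / f radians off the axis. A picture is of the moment at which its call begins: read the wrist's pose just before it. camera_params takes no time and is no camera call; for the wrist camera it gives the pose at the moment of the call.
- finish_job(): hands the job in; it is judged then, once.
The state is a dict: "clock": time; "joints": joint angles; "joint_vel": joint speeds; "tau": joint torques, N m; "eef_pos": TCP position; "tool_rot": TCP orientation; "force": force on the tool from outside, world axes, zero at the start; "ft_torque": the same for the moment, N m; "finger_gap": finger opening in mm; "grasp_force": force on a finger pad.
Only numpy, scipy, OpenCV 4.12 (cv2) and the standard library are available. Lean on these libraries where they do the work, as an engineer would, in place of code of your own. Each camera call takes 0.05 s, during which the arm holds its last target. There are 200 camera calls.

## Working session

There is one attempt and no reset: what is moved stays moved. The work goes in short steps, Python scripts to look and compute and a shell command to move; the robot and the scene stay as the last step left them, time stands still between calls to the robot, and variables do not carry over. Pictures are saved under pics/ and viewed, at most 11 in all, crops included, and the job is handed in when it is done.

```bash
mkdir -p pics; ls
python3 - <<'E'
from cell import *
import cv2
o=get_obs();print(o)
for n in ("scene","side"):
    p,d=camera(n);cv2.imwrite(f"pics/{n}0.png",p)
    import numpy as np
    np.save(f"pics/{n}0.npy",d)
    print(camera_params(n))
E
```

```text
pics
{'clock': 0.0, 'joints': array([-1.45161419,  0.43522367,  0.0249716 ,  1.57409438, -0.01160859,
        1.13400681, -0.07511373]), 'joint_vel': array([ 0.00106407,  0.00126459,  0.00116827, -0.00148644,  0.0004033 ,
        0.00108692,  0.00012336]), 'tau': array([-3.14395857e-04, -6.70465207e+01,  1.02521751e+00, -3.16210377e+01,
        1.56518962e-02,  1.25372046e-02,  2.28114253e-06]), 'eef_pos': array([137.42431405, 609.21163676, 247.52655977]), 'tool_rot': array([-2.01245632e-05,  1.10706594e-01,  9.93852816e-01, -7.93297164e-04]), 'force': array([-0.19826927,  0.37190049, -0.06149614]), 'ft_torque': array([-0.00616753,  0.03098257,  0.06458122]), 'grasp_force': 0.0, 'finger_gap': 85.23725948800758}
{'mtx': array([[453.70212772,   0.        , 274.73693903],
       [  0.        , 453.70212772, 211.85452533],
       [  0.        ,   0.        ,   1.        ]]), 'rvec': array([ 1.63308114,  2.2633448 , -0.57126762]), 'tvec': array([ 179.80778857, -440.77152174, 1433.17245035])}
{'mtx': array([[524.21468108,   0.        , 276.54689372],
       [  0.        , 524.21468108, 209.0231891 ],
       [  0.        ,   0.        ,   1.        ]]), 'rvec': array([ 0.12676129, -2.93482829,  1.02009889]), 'tvec': array([ 567.08720013,   58.69538061, 1112.00830692])}
```

View pics/scene0.png

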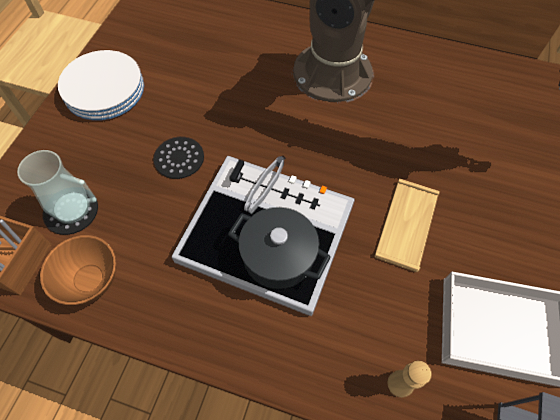

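View pics/side0.png

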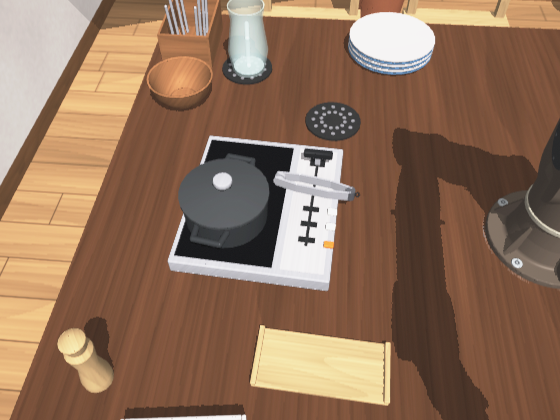

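The scene view shows the tray in the middle, with the knob at (237,170), the tongs at (265,183), the orange clip at (323,189), the spoon rest at (408,225) and the lone trivet at (178,157). The side view shows the knob at (318,155), the tongs at (315,186), the orange clip at (328,244) and the spoon rest at (321,365). I'll enlarge both.

```bash
cat > h.py <<'E'
import numpy as np, cv2
from cell import *
def w(name,u,v,z):
    c=camera_params(name);R=cv2.Rodrigues(c["rvec"])[0];t=c["tvec"]
    r=R.T@np.linalg.inv(c["mtx"])@[u,v,1.];o=-R.T@t
    return o+r*(z-o[2])/r[2]
E
python3 - <<'E'
import cv2
a=cv2.imread("pics/scene0.png")[140:290,170:370];b=cv2.imread("pics/side0.png")[130:280,165:365]
cv2.imwrite("pics/a.png",cv2.resize(a,None,fx=4,fy=4,interpolation=cv2.INTER_CUBIC))
cv2.imwrite("pics/b.png",cv2.resize(b,None,fx=4,fy=4,interpolation=cv2.INTER_CUBIC))
E
```

```text
(no output)
```

View pics/a.png

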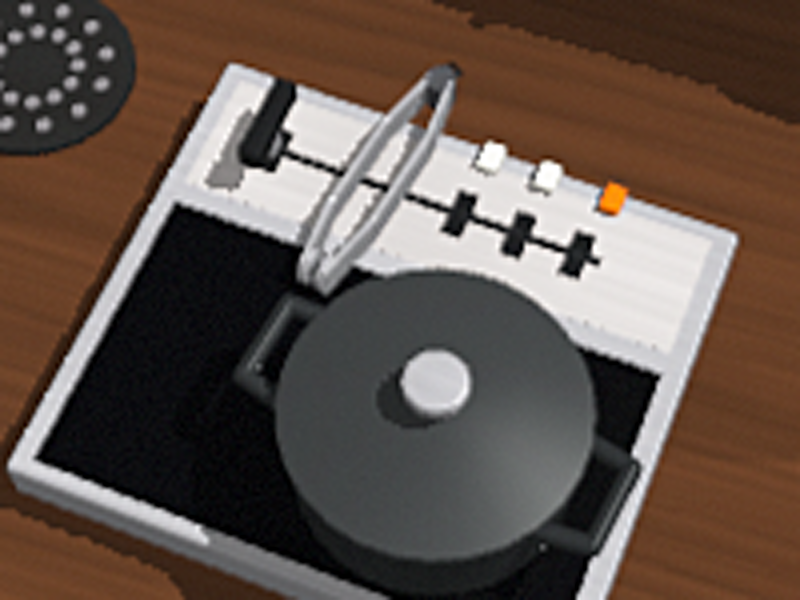

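View pics/b.png

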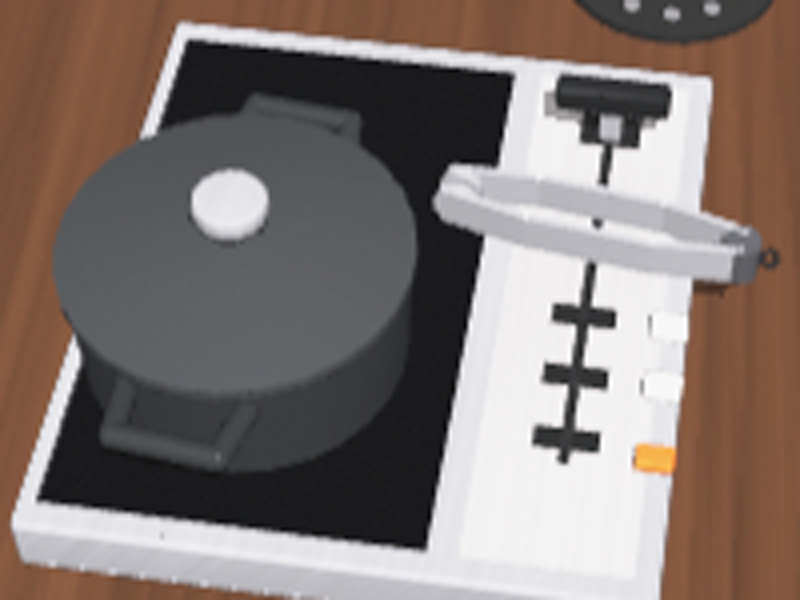

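The enlarged crops show three notches. In the scene crop they are at (459,213), (518,234) and (578,254), and in the side crop at (584,316), (575,376) and (566,440). The orange clip marks the last one, furthest towards +y. The tongs' hinge is at the near end (443,73) and their tips at the glass (313,280).

Run:
```python
from h import *
np.set_printoptions(precision=1,suppress=True)
S=lambda u,v,z:w("scene",170+u/4,140+v/4,z)
D=lambda u,v,z:w("side",165+u/4,130+v/4,z)
for n,a,b,z in [("NL",(230,65),(712,80),45),("FL",None,(180,25),45),("NR",(738,237),None,45),("FLs",(12,465),None,45),("FR",None,(15,525),45),
 ("n15",(459,213),(584,316),45),("n55",(518,234),(575,376),45),("n95",(578,254),(566,440),45),("orange",(612,193),(655,452),53),
 ("knobN",(285,82),(672,82),85),("knobF",(255,158),(558,80),85),("hinge",(443,72),(745,243),67),("tip",(313,280),(450,180),67),
 ("tmidL",(363,155),(600,197),69),("tmidR",(415,172),(585,235),69)]:
    print(n, S(*a,z) if a else None, D(*b,z) if b else None)
c=camera_params("scene");R=cv2.Rodrigues(c["rvec"])[0]
p=cv2.imread("pics/scene0.png");d=np.load("pics/scene0.npy")
for cam in("scene","side"):
    p=cv2.imread(f"pics/{cam}0.png");d=np.load(f"pics/{cam}0.npy");c=camera_params(cam);R=cv2.Rodrigues(c["rvec"])[0]
    v,u=np.mgrid[:420,:560];X=(np.stack([(u-c["mtx"][0,2])/c["mtx"][0,0],(v-c["mtx"][1,2])/c["mtx"][0,0],u*0+1],-1)*d[...,None]-c["tvec"])@R
    hsv=cv2.cvtColor(p,cv2.COLOR_BGR2HSV)
    box=(v>170)&(v<280)&(u>370)&(u<445) if cam=="scene" else (v>320)&(v<410)&(u>240)&(u<400)
    m=box&(hsv[...,2]>170)&(X[...,2]>4)&(X[...,2]<30)
    Q=X[m];print(cam,m.sum(),cv2.minAreaRect(Q[:,:2].astype(np.float32)),np.percentile(Q[:,2],[5,50,95]))
    box=(v>150)&(v<220)&(u>225)&(u<300) if cam=="scene" else (v>165)&(v<205)&(u>268)&(u<362)
    m=box&(X[...,2]>58)&(X[...,2]<75)&(hsv[...,2]>110)
    Q=X[m];print("tongs",m.sum(),cv2.minAreaRect(Q[:,:2].astype(np.float32)),np.percentile(Q[:,2],[5,50,95]))
```

```text
NL [ 434.8 -179.8   45. ] [ 430.6 -177.2   45. ]
FL None [ 744.4 -196.4   45. ]
NR [457.  176.5  45. ] None
FLs [ 747.7 -197.9   45. ] None
FR None [766.7 156.3  45. ]
n15 [496.4   1.9  45. ] [496.1   2.7  45. ]
n55 [499.4  42.4  45. ] [498.9  42.5  45. ]
n95 [501.4  82.9  45. ] [501.4  82.9  45. ]
orange [455.7  91.9  53. ] [457.1  92.   53. ]
knobN [ 461.5 -127.8   85. ] [ 456.  -133.7   85. ]
knobF [ 521.8 -125.5   85. ] [ 518.5 -130.    85. ]
hinge [409.6 -37.5  67. ] [414.1 -36.   67. ]
tip [583.4 -65.4  67. ] [572.9 -67.4  67. ]
tmidL [488.6 -65.7  69. ] [491.6 -60.2  69. ]
tmidR [490.2 -30.1  69. ] [498.4 -32.7  69. ]
scene 3432 ((461.0783996582031, 323.32440185546875), (109.92865753173828, 244.3604736328125), 86.59286499023438) [ 9.6 13.  20. ]
tongs 387 ((496.16302490234375, -52.38523864746094), (114.74555969238281, 147.85720825195312), 42.45176696777344) [59.2 69.4 73.5]
side 8066 ((461.374267578125, 323.427490234375), (112.0002212524414, 239.62649536132812), 86.24420166015625) [ 6.2  9.  16.2]
tongs 711 ((493.75408935546875, -51.694793701171875), (40.23921203613281, 176.44140625), 77.52630615234375) [58.5 65.2 68.8]
```

```bash
cat >> h.py <<'E'
from scipy.spatial.transform import Rotation as Ro
def to(x,y,z,yaw):
    """tool down, tool y = (-sin yaw, cos yaw); prints turn and shift in move units"""
    o=get_obs();q=o["tool_rot"];R=Ro.from_quat([q[1],q[2],q[3],q[0]])
    c,s=np.cos(yaw),np.sin(yaw)
    T=Ro.from_matrix(np.array([[-c,-s,0],[-s,c,0],[0,0,-1]]))
    r=(R.inv()*T).as_rotvec()/np.pi; p=R.inv().apply(np.array([x,y,z])-o["eef_pos"])/750
    print("clock",o["clock"],"pos",o["eef_pos"].round(1),"yaw",round(float(np.arctan2(-R.as_matrix()[0,1],R.as_matrix()[1,1])),4),"F",o["force"].round(1),"turn",r.round(4),"shift",p.round(4))
E
python3 -m creep '[[0,0,0,-0.28,-0.32,0,0],[0,0,0,-0.28,-0.32,0,0],[0,0,0,-0.28,-0.32,0,0],[0,0,0,-0.28,-0.32,0,0],[0,0,0,-0.28,-0.32,0,0],[0,0,0,-0.28,-0.32,0,0],[0,0,0,-0.28,-0.32,0,0],[0,0,0,-0.28,-0.32,0,0]]'
python3 -c "
from h import *
print(get_obs()['joints']);to(494,-50,200,-0.19)"
```

```text
clock: 0.77
eef_pos: [290.9, 325.3, 248.1]
tool_rot: [0.0, 0.112, 0.994, -0.001]
force: [0.5, -0.3, -0.4]
finger_gap: 85.6
grasp_force: 0.0
[-1.08249876  0.12342516  0.13221129  2.01293885 -0.01842519  1.00746738
  0.40455121]
clock 0.7667 pos [290.9 325.3 248.1] yaw -0.2248 F [ 0.5 -0.3 -0.4] turn [-0.0004  0.0001 -0.0111] shift [-0.3755 -0.4273  0.0648]
```

```bash
python3 -m creep '[[0,0,0,-0.25,-0.28,0,0],[0,0,0,-0.25,-0.28,0,0],[0,0,0,-0.25,-0.28,0,0],[0,0,0,-0.25,-0.28,0,0],[0,0,0,-0.25,-0.28,0,0],[0,0,0,-0.25,-0.28,0,0],[0,0,0,-0.25,-0.28,0,0],[0,0,-0.01,-0.25,-0.28,0,0]]'
python3 -m creep '[[0,0,0,-0.124,-0.147,0,0],[0,0,0,-0.124,-0.147,0,0],[0,0,0,-0.124,-0.147,0,0],[0,0,0,-0.124,-0.147,0,0],[0,0,0,-0.124,-0.147,0,0],[0,0,0,-0.124,-0.147,0,0]]'
python3 - <<'E'
from h import *
print(get_obs()['joints']);to(494,-50,150,-0.19)
c=camera_params("wrist");print(c)
p,d=camera("wrist");cv2.imwrite("pics/w0.png",p);np.save("pics/w0.npy",d)
E
```

```text
clock: 1.43
eef_pos: [428.6, 77.1, 248.6]
tool_rot: [0.001, 0.099, 0.995, -0.001]
force: [0.7, -0.1, 0.7]
finger_gap: 85.3
grasp_force: 0.0
clock: 1.93
eef_pos: [496.6, -43.8, 247.9]
tool_rot: [-0.0, 0.097, 0.995, -0.0]
force: [0.4, 0.5, -1.2]
finger_gap: 85.2
grasp_force: 0.0
[-0.43173189  0.23692796  0.50764763  1.90515999 -0.1325116   1.03325677
  1.50970198]
clock 1.9333 pos [496.6 -43.8 247.9] yaw -0.1933 F [ 0.4  0.5 -1.2] turn [-0.0002 -0.0003 -0.0011] shift [ 0.0017 -0.0086  0.1305]
{'mtx': array([[325.1922621 ,   0.        , 275.51085091],
       [  0.        , 325.1922621 , 210.0088803 ],
       [  0.        ,   0.        ,   1.        ]]), 'rvec': array([-2.26360047, -1.86200421, -0.24198307]), 'tvec': array([ -52.94896688, -512.17548998,  251.1800014 ])}
```

View pics/w0.png

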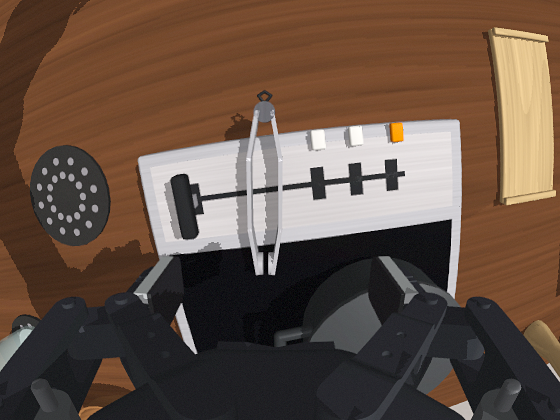

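The wrist view shows the tongs' middle at (265,188), hinge at (265,108) and tips at (265,272). The knob bar is at (185,207), the target notch at (391,174) and the orange clip at (397,131). Next I'll triangulate those and check the casserole clearance.

```bash
cat >> h.py <<'E'
def wf(u,v,z,c=None):
    c=c or camera_params("wrist");R=cv2.Rodrigues(c["rvec"])[0]
    x,y=(u-c["mtx"][0,2])/c["mtx"][0,0],(v-c["mtx"][1,2])/c["mtx"][1,1];th=np.hypot(x,y)
    r=R.T@np.array([x/th*np.sin(th),y/th*np.sin(th),np.cos(th)]);o=-R.T@c["tvec"]
    return o+r*(z-o[2])/r[2]
E
python3 - <<'E'
from h import *
np.set_printoptions(precision=1,suppress=True)
for n,a in dict(hinge=(264,106,69),tip=(265,272,69),midL=(248,190,69),midR=(281,189,69),kN=(180,178,85),kF=(190,238,85),n15=(318,184,45),n55=(356,179,45),n95=(391,174,45),orange=(397,131,53),bare1=(458,122,45),bare2=(140,158,45),r1=(490,28,18),r2=(555,195,18),r3=(507,203,18),r4=(548,38,18)).items(): print(n,wf(*a))
for cam in("scene",):
    d=np.load(f"pics/{cam}0.npy");c=camera_params(cam);R=cv2.Rodrigues(c["rvec"])[0]
    v,u=np.mgrid[:420,:560];X=(np.stack([(u-c["mtx"][0,2])/c["mtx"][0,0],(v-c["mtx"][1,2])/c["mtx"][0,0],u*0+1],-1)*d[...,None]-c["tvec"])@R
    m=(v>180)&(v<300)&(u>200)&(u<340)&(X[...,2]>100)&(X[...,2]<180)&(d>0);Q=X[m]
    print(cv2.minEnclosingCircle(Q[Q[:,2]>125][:,:2].astype(np.float32)),Q.min(0),Q.max(0))
to(494,-50,100,-0.19)
E
```

```text
hinge [412.1 -36.7  69. ]
tip [574.9 -68.6  69. ]
midL [487.3 -67.3  69. ]
midR [492.4 -36.1  69. ]
kN [ 460.7 -125.3   85. ]
kF [ 519.3 -130.9   85. ]
n15 [499.1   2.   45. ]
n55 [501.2  42.5  45. ]
n95 [502.5  81.9  45. ]
orange [457.5  92.1  53. ]
bare1 [457.2 172.7  45. ]
bare2 [ 433.5 -178.3   45. ]
r1 [340.9 267.5  18. ]
r2 [582.4 369.8  18. ]
r3 [575.6 263.9  18. ]
r4 [349.  384.8  18. ]
((671.39599609375, 49.433692932128906), 99.22830963134766) [580.7 -78.1 100. ] [759.5 157.9 174.4]
clock 1.9833 pos [496.3 -42.5 247.9] yaw -0.1913 F [0.4 0.5 0.2] turn [-0. -0. -0.] shift [ 0.  -0.   0.2]
```

Run:
```python
import cell
print([n for n in dir(cell) if not n.startswith('__')], getattr(cell,'finger_overhang',None))
from h import *
to(493,-52,100,-0.19)
```

```text
['MotionError', 'camera', 'camera_params', 'finger_overhang', 'finish_job', 'get_obs'] 17.0
clock 1.9833 pos [496.3 -42.5 247.9] yaw -0.1913 F [0.4 0.5 0.2] turn [-0.     -0.0004 -0.0004] shift [ 0.0017 -0.0132  0.1971]
```

```bash
python3 -m creep '[[0,0,0,0.0017,-0.0132,0.05,0],[0,0,0,0.0017,-0.0132,0.1,0],[0,0,0,0.0017,-0.0132,0.15,0],[0,0,0,0.0017,-0.0132,0.19,0],[0,0,0,0.0017,-0.0132,0.22,0],[0,0,0,0.0017,-0.0132,0.236,0],[0,0,0,0.0017,-0.0132,0.236,0],[0,0,0,0.0017,-0.0132,0.236,0]]' 30
python3 - <<'E'
from h import *
to(493,-52,63,-0.19)
p,d=camera("wrist");cv2.imwrite("pics/w1.png",p)
E
```

```text
clock: 2.65
eef_pos: [492.9, -50.9, 71.1]
tool_rot: [-0.001, 0.094, 0.996, 0.0]
force: [0.7, 0.7, 0.6]
finger_gap: 85.3
grasp_force: 0.0
clock 2.65 pos [492.9 -50.9  71.1] yaw -0.1889 F [0.7 0.7 0.6] turn [ 0.0001 -0.0006  0.0004] shift [-0.0004 -0.0014  0.0108]
```

View pics/w1.png

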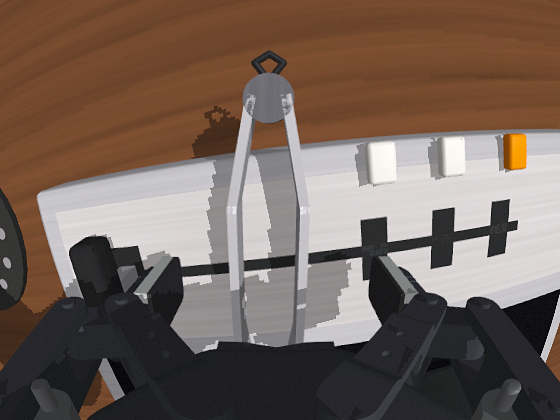

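The tongs sit between the pads, with the pads at columns 165 and 395 and the tongs' middle at 270, and the left finger clears the knob. I'll go down and close.

```bash
python3 -m creep '[[0,0,0,0,-0.0014,0.01,0],[0,0,0,0,-0.0014,0.01,0],[0,0,0,0,-0.0014,0.01,0.4],[0,0,0,0,-0.0014,0.01,0.8],[0,0,0,0,-0.0014,0.01,1],[0,0,0,0,-0.0014,0.01,1],[0,0,0,0,-0.0014,0.01,1],[0,0,0,0,-0.0014,0.01,1]]' 40
python3 -m creep '[[0,0,0,0,0,0,1],[0,0,0,0,0,0,1],[0,0,0,0,0,-0.01,1],[0,0,0,0,0,-0.03,1],[0,0,0,0,0,-0.03,1]]'
python3 -c "
from h import *
to(461,323,180,-0.061)"
```

```text
clock: 3.37
eef_pos: [493.6, -53.2, 64.2]
tool_rot: [0.0, 0.095, 0.995, 0.0]
force: [-1.1, -0.7, 6.2]
finger_gap: 33.0
grasp_force: 39.9
clock: 3.78
eef_pos: [494.3, -53.4, 88.1]
tool_rot: [0.001, 0.095, 0.995, 0.0]
force: [-0.3, 0.2, -2.8]
finger_gap: 33.2
grasp_force: 40.6
clock 3.7833 pos [494.3 -53.4  88.1] yaw -0.1907 F [-0.3  0.2 -2.8] turn [ 0.0001  0.0007 -0.0413] shift [ 0.1385  0.4844 -0.1226]
```

```bash
python3 -m creep '[[0,0,0,0,0,-0.04,1],[0,0,0,0.01,0,-0.08,1],[0,0,0,0.03,0.02,-0.12,1],[0,0,-0.0413,0.06,0.05,-0.15,1],[0,0,-0.0413,0.09,0.09,-0.16,1],[0,0,-0.0413,0.1385,0.13,-0.16,1],[0,0,-0.0413,0.1385,0.18,-0.16,1],[0,0,-0.0413,0.1385,0.23,-0.16,1]]'
python3 -c "
from h import *
to(461,323,180,-0.061)"
```

```text
clock: 4.45
eef_pos: [421.6, 137.7, 206.5]
tool_rot: [-0.0, 0.03, 1.0, 0.001]
force: [1.5, -1.1, -1.4]
finger_gap: 33.2
grasp_force: 41.0
clock 4.45 pos [421.6 137.7 206.5] yaw -0.0602 F [ 1.5 -1.1 -1.4] turn [ 0.0005 -0.0002  0.0003] shift [-0.0375  0.2497  0.0357]
```

```bash
python3 -m creep '[[0,0,0,-0.01,0.05,0,1],[0,0,0,-0.02,0.1,0,1],[0,0,0,-0.0375,0.15,0,1],[0,0,0,-0.0375,0.2,0,1],[0,0,0,-0.0375,0.24,0.03,1],[0,0,0,-0.0375,0.2497,0.06,1],[0,0,0,-0.0375,0.2497,0.09,1],[0,0,0,-0.0375,0.2497,0.09,1]]'
python3 - <<'E'
from h import *
to(461,323,31,-0.061)
p,d=camera("wrist");cv2.imwrite("pics/w2.png",p)
E
```

```text
clock: 5.12
eef_pos: [460.7, 320.5, 134.3]
tool_rot: [-0.003, 0.029, 1.0, -0.002]
force: [-1.7, -1.1, -2.5]
finger_gap: 33.1
grasp_force: 40.9
clock 5.1167 pos [460.7 320.5 134.3] yaw -0.0587 F [-1.7 -1.1 -2.5] turn [-0.0016 -0.0017  0.0007] shift [-0.001   0.004   0.1377]
```

View pics/w2.png

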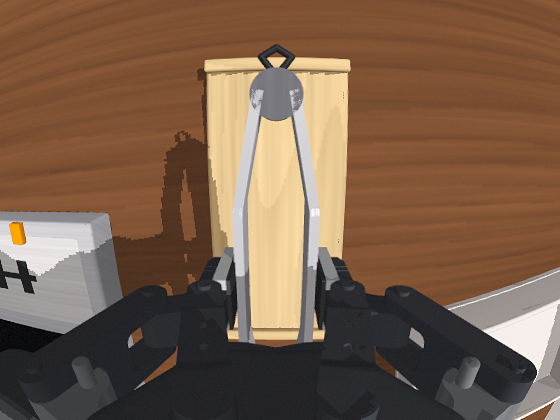

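The tongs are held square over the rest, between its lips (rows 65 and 335), and centred across it. I'll lower them.

```bash
python3 -m creep '[[0,0,0,0,0.003,0.04,1],[0,0,0,0,0.003,0.08,1],[0,0,0,0,0.003,0.11,1],[0,0,0,0,0.003,0.125,1],[0,0,0,0,0.003,0.134,1],[0,0,0,0,0.003,0.137,1],[0,0,0,0,0.003,0.137,1],[0,0,0,0,0.003,0.137,1]]'
python3 -c "
from h import *
to(461,323,29.5,-0.061)"
```

```text
clock: 5.83
eef_pos: [464.5, 323.8, 37.4]
tool_rot: [0.001, 0.03, 1.0, 0.001]
force: [-0.1, 0.3, -2.0]
finger_gap: 33.3
grasp_force: 40.9
clock 5.8333 pos [464.5 323.8  37.4] yaw -0.061 F [-0.1  0.3 -2. ] turn [0.0005 0.0005 0.    ] shift [ 0.0046 -0.0014  0.0105]
```

```bash
python3 -m creep '[[0,0,0,0.003,0,0.003,1],[0,0,0,0.003,0,0.006,1],[0,0,0,0.003,0,0.008,1],[0,0,0,0.003,0,0.008,1]]'
python3 -m creep '[[0,0,0,0,0,0.0015,1],[0,0,0,0,0,0.0025,1],[0,0,0,0,0,0.0025,1]]'
```

```text
clock: 6.17
eef_pos: [461.2, 323.6, 30.0]
tool_rot: [-0.0, 0.03, 1.0, 0.0]
force: [0.3, 0.3, -2.0]
finger_gap: 33.1
grasp_force: 40.9
clock: 6.42
eef_pos: [461.4, 323.6, 29.2]
tool_rot: [-0.0, 0.03, 1.0, 0.0]
force: [-3.5, -2.1, 12.4]
finger_gap: 33.2
grasp_force: 42.7
```

Contact is made, so I'll open slowly and rise.

```bash
python3 -m creep '[[0,0,0,0,0,-0.0005,0.5],[0,0,0,0,0,-0.0005,0.3],[0,0,0,0,0,-0.0005,0],[0,0,0,0,0,-0.0005,0],[0,0,0,0,0,-0.0005,0],[0,0,0,0,0,-0.0005,0],[0,0,0,0,0,-0.0005,0]]'
python3 -m creep '[[0,0,0,0,0,-0.02,0],[0,0,0,0,0,-0.06,0],[0,0,0,0,0,-0.1,0],[0,0,0,0,0,-0.15,0],[0,0,0,0,0,-0.2,0],[0,0,0,0,0,-0.22,0],[0,0,0,0,0,-0.22,0]]'
python3 - <<'E'
from h import *
to(490,-128,150,1.51)
to(490,-128,150,-0.062)
print(get_obs()["joints"])
p,d=camera("wrist");cv2.imwrite("pics/w3.png",p)
E
```

```text
clock: 7.0
eef_pos: [461.3, 323.5, 28.5]
tool_rot: [-0.0, 0.03, 1.0, -0.0]
force: [-0.0, 0.5, -0.5]
finger_gap: 85.4
grasp_force: 0.0
clock: 7.58
eef_pos: [463.3, 324.8, 197.9]
tool_rot: [0.003, 0.03, 1.0, 0.003]
force: [0.6, 0.2, -0.4]
finger_gap: 85.3
grasp_force: 0.0
clock 7.5833 pos [463.3 324.8 197.9] yaw -0.0608 F [ 0.6  0.2 -0.4] turn [ 1.0e-04  2.6e-03 -5.0e-01] shift [-0.0719 -0.6008  0.061 ]
clock 7.5833 pos [463.3 324.8 197.9] yaw -0.0608 F [ 0.6  0.2 -0.4] turn [0.0017 0.0016 0.0004] shift [-0.0719 -0.6008  0.061 ]
[-0.94148121  0.38838736  0.31923135  1.81074288 -0.14673506  0.95801847
  0.94927882]
```

View pics/w3.png

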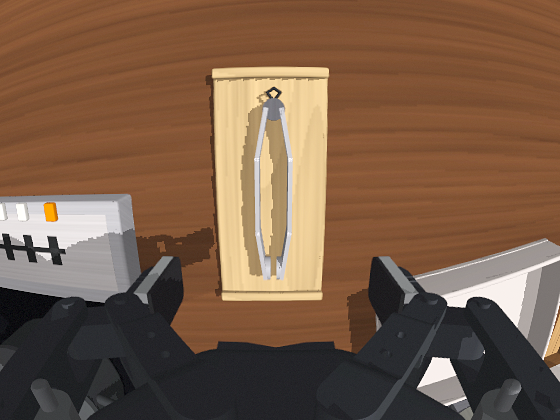

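The tongs lie flat and lengthwise in the middle of the rest (tongs at (273,190), board spanning columns 213 to 328). Next is the knob.

```bash
python3 -m creep '[[0,0,0,0,-0.05,0,0],[0,0,0,0,-0.1,0,0],[0,0,0,-0.01,-0.15,0,0],[0,0,0,-0.02,-0.2,0,0],[0,0,0,-0.03,-0.25,0,0],[0,0,0,-0.04,-0.3,0,0],[0,0,0,-0.04,-0.35,0,0],[0,0,0,-0.05,-0.4,0,0]]'
python3 -m creep '[[0,0,0,-0.01,-0.05,0,0],[0,0,0,-0.02,-0.1,0,0],[0,0,0,-0.02,-0.15,0,0],[0,0,0,-0.02,-0.19,0.03,0],[0,0,0,-0.02,-0.2,0.06,0],[0,0,0,-0.02,-0.2,0.06,0],[0,0,0,-0.02,-0.2,0.06,0]]'
python3 - <<'E'
from h import *
to(488.5,-128.5,77,-0.062)
p,d=camera("wrist");cv2.imwrite("pics/w4.png",p)
E
```

```text
clock: 8.3
eef_pos: [478.6, 20.0, 192.1]
tool_rot: [-0.002, 0.03, 1.0, -0.0]
force: [1.0, 0.1, -1.1]
finger_gap: 84.8
grasp_force: 0.0
clock: 8.88
eef_pos: [484.8, -128.7, 146.9]
tool_rot: [-0.002, 0.031, 1.0, 0.0]
force: [0.5, 0.7, -0.5]
finger_gap: 85.3
grasp_force: 0.0
clock 8.8833 pos [ 484.8 -128.7  146.9] yaw -0.0623 F [ 0.5  0.7 -0.5] turn [ 0.     -0.0015 -0.0001] shift [-0.0054  0.0006  0.0932]
```

View pics/w4.png

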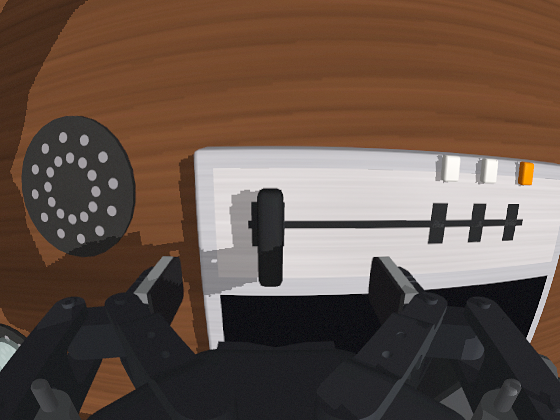

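The knob bar, spanning columns 258 to 283, is centred between the pads. I'll go down and grip, then lift.

```bash
python3 -m creep '[[0,0,0,-0.0054,0,0.03,0],[0,0,0,-0.0054,0,0.06,0],[0,0,0,-0.0054,0,0.085,0],[0,0,0,-0.0054,0,0.0932,0],[0,0,0,-0.0054,0,0.0932,0.2],[0,0,0,-0.0054,0,0.0932,0.5],[0,0,0,-0.0054,0,0.0932,1],[0,0,0,-0.0054,0,0.0932,1]]' 40
python3 -m creep '[[0,0,0,0,0,0,1],[0,0,0,0,0,0,1],[0,0,0,0,0,0,1],[0,0,0,0,0,0,1]]'
python3 -m creep '[[0,0,0,0,0,-0.005,1],[0,0,0,0,0,-0.01,1],[0,0,0,0,0,-0.016,1],[0,0,0,0,0,-0.022,1],[0,0,0,0,0,-0.022,1],[0,0,0,0,0,-0.022,1]]'
python3 -c "
from h import *
to(500.3,64.5,94,-0.062)"
```

```text
clock: 9.6
eef_pos: [491.4, -128.9, 79.9]
tool_rot: [0.001, 0.03, 1.0, 0.0]
force: [-0.6, -0.6, 0.2]
finger_gap: 39.0
grasp_force: 0.0
clock: 9.93
eef_pos: [491.0, -129.2, 79.4]
tool_rot: [0.001, 0.03, 1.0, 0.0]
force: [-0.7, -0.6, 7.5]
finger_gap: 14.9
grasp_force: 43.3
clock: 10.43
eef_pos: [490.9, -129.1, 95.5]
tool_rot: [0.001, 0.03, 1.0, -0.0]
force: [3.9, -0.9, -4.9]
finger_gap: 15.1
grasp_force: 41.8
clock 10.4333 pos [ 490.9 -129.1   95.5] yaw -0.0607 F [ 3.9 -0.9 -4.9] turn [-0.      0.0004  0.0004] shift [0.0031 0.2584 0.002 ]
```

```bash
python3 -m creep '[[0,0,0,0,0.02,0,1],[0,0,0,0,0.055,0,1],[0,0,0,0,0.09,0,1],[0,0,0,0,0.13,0,1],[0,0,0,0,0.17,0,1],[0,0,0,0,0.21,0,1],[0,0,0,0,0.245,0,1],[0,0,0,0,0.258,0,1]]'
python3 -m creep '[[0,0,0,0,0,0,1],[0,0,0,0,0,0,1],[0,0,0,0,0,0,1]]'
python3 - <<'E'
from h import *
to(503,64.5,94,-0.062)
p,d=camera("wrist");cv2.imwrite("pics/w5.png",p)
E
```

```text
clock: 11.1
eef_pos: [503.5, 68.2, 95.2]
tool_rot: [0.001, 0.028, 1.0, 0.001]
force: [5.9, -1.5, -5.3]
finger_gap: 15.1
grasp_force: 41.8
clock: 11.35
eef_pos: [503.3, 64.4, 95.3]
tool_rot: [0.001, 0.03, 1.0, -0.0]
force: [5.1, -0.9, -4.7]
finger_gap: 15.4
grasp_force: 41.8
clock 11.35 pos [503.3  64.4  95.3] yaw -0.06 F [ 5.1 -0.9 -4.7] turn [-0.      0.0006  0.0006] shift [0.0004 0.0001 0.0017]
```

View pics/w5.png

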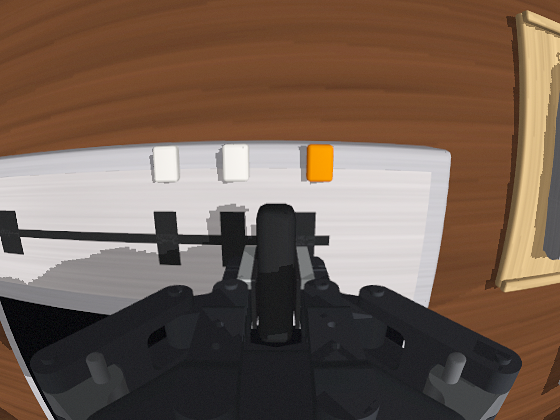

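The knob bar is at column 276, between the middle notch at 233 and the target notch at about 306. The orange clip is at 320. I'll lower it onto the rack and loosen the grip.

```bash
python3 -m creep '[[0,0,0,0,0,0.003,1],[0,0,0,0,0,0.005,1],[0,0,0,0,0,0.005,1],[0,0,0,0,0,0.005,0.69],[0,0,0,0,0,0.005,0.69],[0,0,0,0,0,0.005,0.69],[0,0,0,0,0,0.005,0.69]]'
python3 -m creep '[[0,0,0,0,0.004,0.008,0.69],[0,0,0,0,0.008,0.012,0.69],[0,0,0,0,0.012,0.012,0.69],[0,0,0,0,0.015,0.012,0.69],[0,0,0,0,0.017,0.012,0.69]]'
```

```text
clock: 11.98
eef_pos: [501.5, 63.9, 91.2]
tool_rot: [-0.001, 0.03, 1.0, -0.0]
force: [-0.9, 0.1, -0.4]
finger_gap: 26.3
grasp_force: 0.0
clock: 12.4
eef_pos: [502.6, 77.0, 82.1]
tool_rot: [-0.0, 0.03, 1.0, -0.0]
force: [-1.1, -1.7, -1.6]
finger_gap: 26.6
grasp_force: 1.1
```

```bash
python3 -m creep '[[0,0,0,0,0.003,0,0.69],[0,0,0,0,0.006,0,0.69],[0,0,0,0,0.008,0,0.69],[0,0,0,0,0.01,0,0.69],[0,0,0,0,0.011,0,0.69],[0,0,0,0,0.011,0,0.69]]'
python3 -m creep '[[0,0,0,0,0.0015,0,0.69],[0,0,0,0,0.003,0,0.69],[0,0,0,0,0.003,0,0.69]]'
python3 -m creep '[[0,0,0,0,0.0015,0,0.69],[0,0,0,0,0.003,0,0.69],[0,0,0,0,0.003,0,0.69]]'
python3 - <<'E'
from h import *
p,d=camera("side");cv2.imwrite("pics/s1.png",cv2.resize(p[120:290,200:400],None,fx=3.5,fy=3.5,interpolation=cv2.INTER_CUBIC))
E
```

```text
clock: 12.9
eef_pos: [503.8, 85.6, 82.6]
tool_rot: [0.0, 0.03, 1.0, 0.0]
force: [-1.7, -1.0, 0.2]
finger_gap: 26.5
grasp_force: 0.0
clock: 13.15
eef_pos: [503.9, 87.0, 82.5]
tool_rot: [0.0, 0.031, 1.0, -0.0]
force: [0.4, -1.8, 1.9]
finger_gap: 26.6
grasp_force: 0.9
clock: 13.4
eef_pos: [503.9, 87.3, 82.6]
tool_rot: [0.0, 0.031, 1.0, -0.001]
force: [-0.5, -9.1, 4.5]
finger_gap: 26.4
grasp_force: 4.5
```

It stopped against a side at the expected spot. I'll back off to centre, open, rise and check the height.

```bash
python3 -m creep '[[0,0,0,0,-0.004,0,0.69],[0,0,0,0,-0.008,0,0.5],[0,0,0,0,-0.008,0,0.3],[0,0,0,0,-0.008,0,0],[0,0,0,0,-0.008,0,0],[0,0,0,0,-0.008,0,0]]'
python3 -m creep '[[0,0,0,0,0,-0.03,0],[0,0,0,0,0,-0.07,0],[0,0,0,0.02,0,-0.12,0],[0,0,0,0.06,0,-0.16,0],[0,0,0,0.1,0,-0.18,0],[0,0,0,0.1,0,-0.18,0]]'
python3 - <<'E'
from h import *
np.set_printoptions(precision=1,suppress=True)
for cam in("scene","side"):
    p,d=camera(cam);c=camera_params(cam);R=cv2.Rodrigues(c["rvec"])[0]
    v,u=np.mgrid[:420,:560];X=(np.stack([(u-c["mtx"][0,2])/c["mtx"][0,0],(v-c["mtx"][1,2])/c["mtx"][0,0],u*0+1],-1)*d[...,None]-c["tvec"])@R
    m=(X[...,0]>470)&(X[...,0]<535)&(X[...,1]>55)&(X[...,1]<110)&(X[...,2]>60)&(X[...,2]<110)&(p.max(2)<90)
    Q=X[m];print(cam,len(Q),Q.mean(0),np.percentile(Q[:,2],[25,50,75,90,98]),Q[Q[:,2]>np.percentile(Q[:,2],60)].mean(0))
    if cam=="side":cv2.imwrite("pics/s2.png",cv2.resize(p[120:290,200:400],None,fx=3.5,fy=3.5,interpolation=cv2.INTER_CUBIC))
    # same on the initial picture, knob seated in the off notch
    p=cv2.imread(f"pics/{cam}0.png");d=np.load(f"pics/{cam}0.npy")
    X=(np.stack([(u-c["mtx"][0,2])/c["mtx"][0,0],(v-c["mtx"][1,2])/c["mtx"][0,0],u*0+1],-1)*d[...,None]-c["tvec"])@R
    m=(X[...,0]>455)&(X[...,0]<525)&(X[...,1]>-155)&(X[...,1]<-100)&(X[...,2]>60)&(X[...,2]<110)&(p.max(2)<90)
    Q=X[m];print("start",len(Q),np.percentile(Q[:,2],[25,50,75,90,98]))
E
```

```text
clock: 13.95
eef_pos: [503.4, 83.9, 82.4]
tool_rot: [-0.0, 0.03, 1.0, 0.0]
force: [-1.3, 0.2, 0.8]
finger_gap: 84.2
grasp_force: 0.0
clock: 14.45
eef_pos: [425.3, 88.5, 220.0]
tool_rot: [0.0, 0.03, 1.0, 0.002]
force: [-0.7, 0.5, 0.1]
finger_gap: 85.6
grasp_force: 0.0
scene 146 [507.6  83.7  85.9] [84.7 86.4 88.3 89.5 90.5] [507.7  83.   88.7]
start 154 [83.6 85.6 87.3 88.5 90.2]
side 300 [502.3  87.7  80.6] [78.7 81.9 83.6 84.7 86.1] [503.3  85.8  84.1]
start 245 [76.4 80.8 83.2 84.  85.5]
```

View pics/s2.png

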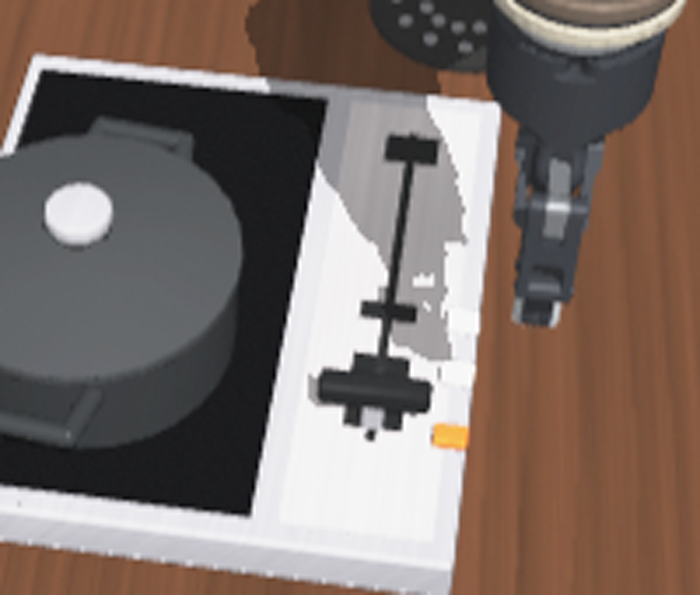

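The knob sits at its start (seated) height in the notch at the orange clip, the next-door notch is free, and the gripper is clear. I'll hand it in.

```bash
python3 -c "
from cell import *
print(finish_job())"
```

```text
the job is handed in; nothing more can be done
None
```

I handed the job in at about 14.6 s: the tongs lie flat and lengthwise in the middle of the spoon rest, the knob measures as seated in the notch at the orange clip, and the gripper is clear; no verdict came back.

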